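Cap the full sample vial, open the next and clamp the pump cartridge

TASK

The pump has just filled the wide vial that stands open in the rack: press its cap fully shut, then flick the slim vial's cap open so that it stays upright or further back. Only then swing the pump's toggle clamp arm over onto the cartridge so that it holds it down in its nest. Keep the two other vials shut and leave everything else on the bench where it is.

Things in the scene. Friction and masses are not known exactly. Their poses are not given: they have to be found in the camera images.
- rack: white plastic tube rack, fixed to the bench: open frame 64 (x) by 262 (y) by 60 mm high, origin at the centre of its underside. Four vials stand in a row along its y at y = -93, -31, 31 and 93 mm; any vial may be in any place. All caps have their tab on the rack's -x side (towards the robot) and their hinge on the +x side
- open_vial: the wide vial whose cap stands open at the start: a clear upright round tube, outer diameter 34 mm, held firmly in the rack; origin at the centre of its underside, 6 mm above the bench; its rim is 80 mm above the origin. z up; x is the direction from the cap's tab to its hinge (same as the rack's x)
- open_vial_hinge (a point): hinge axis of the open vial's cap (the axis is the vial's y, horizontal): on the rim, 19 mm to +x of the vial's axis, 80 mm above the vial's origin. Does not move with the cap
- open_vial_tab (a point): grip point on the thumb tab of the open vial's cap, turning with it: 48.5 mm from the hinge, 4 mm to the cap's upper side. The cap is a white disc 38 mm across, 8 mm thick, underside on the rim when shut; the tab sticks out 18 mm beyond its edge, across from the hinge, 12 mm wide (y), 6 mm thick; the point is at its mid-width and mid-thickness, 10.5 mm out from the disc's edge
- open_vial_cap (a joint): hinge of the open vial's cap, rad: 0 = fully shut (stop), pi/2 = cap upright, 2.3 = stop. Opening lifts the tab from the -x side up and over towards +x. Stiff living hinge: stays where it is left, about 0.035 N m to turn. The tab turns in fingers that pinch it lightly (25 N), not hard; pushing works too. Starts between 1.4 and 2.1
- slim_vial: the only slim, taller vial (cap shut at the start): a clear upright round tube, outer diameter 24 mm, held firmly in the rack; origin at the centre of its underside, 6 mm above the bench; its rim is 102 mm above the origin. z up; x is the direction from the cap's tab to its hinge (same as the rack's x)
- slim_vial_hinge (a point): hinge axis of the slim vial's cap (the axis is the vial's y, horizontal): on the rim, 14 mm to +x of the vial's axis, 102 mm above the vial's origin. Does not move with the cap
- slim_vial_tab (a point): grip point on the thumb tab of the slim vial's cap, turning with it: 38.5 mm from the hinge, 4 mm to the cap's upper side. The cap is a white disc 28 mm across, 8 mm thick, underside on the rim when shut; the tab sticks out 18 mm beyond its edge, across from the hinge, 12 mm wide (y), 6 mm thick; the point is at its mid-width and mid-thickness, 10.5 mm out from the disc's edge
- slim_vial_cap (a joint): hinge of the slim vial's cap, rad: 0 = fully shut (stop), pi/2 = cap upright, 2.3 = stop. Opening lifts the tab from the -x side up and over towards +x. Stiff living hinge: stays where it is left, about 0.035 N m to turn. The tab turns in fingers that pinch it lightly (25 N), not hard; pushing works too. Starts shut
- shut_vial1_cap (a joint): cap hinge of another wide vial in the rack, same as the open vial but shut (0); to stay shut
- shut_vial2_cap (a joint): cap hinge of the other wide shut vial, the same; to stay shut
- pump: white bench pump, fixed. Its head is a block 145 (x, from -62 to +83) by 84 (y) by 35 mm high, origin at bench level under the cartridge's centre; a shallow nest on the block (walls 5 mm thick, 10 mm high) holds the cartridge; its drive, a white case 200 by 170 mm and about 168 mm high, stands at the head's -y side, its face 125 mm from the origin
- clamp_hinge (a point): pivot of the toggle clamp (axis along the pump's y): 50 mm to +x of the pump's origin, 79 mm above the bench
- clamp_handle (a point): gripping point on the clamp arm's handle, turning with the arm: 105 mm from the pivot. The arm is a steel bar 12 by 12 mm with a black rubber foot 22 mm across 50 mm from the pivot; beyond it the handle is a black round grip, 16 mm thick and 45 mm long (80 to 125 mm from the pivot), in line with the pivot
- clamp_arm (a joint): toggle clamp arm, rad: 0 = swung back to its stop (start), 19 deg past upright towards the pump's +x; 0.33 = upright; 1.9 = arm level, pointing to the pump's -x, foot on the cartridge. A spring holds it either way: over centre at 0.95 rad, past which it snaps down onto the cartridge, before which it springs back; about 3 N at the handle starts the swing
- cartridge: grey loose cartridge block, 60 (x) by 50 (y) by 30 mm high, 0.15 kg, lying in the nest of the pump's head, 35 mm above the bench, about 2 mm play; origin at the centre of its underside
- screw_cap1: loose white screw cap, 30 mm across, 14 mm high, on the bench in front of the rack; origin under its centre; leave alone
- screw_cap2: another such screw cap; leave alone
- beaker: glass beaker, 70 mm across, 90 mm high, beyond the rack; origin under its centre; leave alone
- reagent: white reagent bottle with blue cap, 90 mm across, 160 mm high, left of the rack; origin under its centre; leave alone
- jar: brown glass jar, 56 mm across, 75 mm high, beyond the rack; origin under its centre; leave alone
- marker: black marker pen, 14 mm thick, 120 mm long, lying along its x on the bench beyond the pump; origin under its middle; leave alone
- spatula: hand spatula, 160 mm long, lying on the bench to the left in front of the rack; leave alone
Things that resemble listed ones, but are neither listed nor needed, are in the scene too. Leave any turquoise look-alike of the cartridge alone.

How it is judged:
By the outcome, as a careful person would: the job done as asked, in the order asked, and still so for the second after the job is handed in, with the robot touching nothing.
It also fails if it takes over 72 s, if anything falls off the work surface, if the arm or the gripper's body presses on something with over 40 N, if the wrist force passes 120 N, or if a joint passes its speed limit or range.

ROBOT

A 6-joint arm with a two-finger parallel gripper is mounted at the origin on the work surface. World frame = base frame: x ahead of the robot, y to its left, z up, the work surface at z = 0. Lengths are in mm, angles in rad, forces in N, time in s.
With the tool pointing down it reaches from about 275 to 1000 mm from the base axis. Payload 8.4 kg.
Tool frame: the origin (TCP) lies at the very end of the fingers, on their centre line; the grasp point (between the pads) lies 19 mm behind it; z points along the fingers, y is the line along which they close (so a half turn about z gives the same grasp; the last joint's range is limited). The gripper opens to 85 mm and grips with 20 to 120 N. Pads are 22 mm wide; open, the fingers measure 114 mm over their backs; the gripper's body (76 mm by 85 mm) begins 54 mm behind the grasp point. The pads swing forward as they close: fully open they stand 13 mm farther back than shut.
Start: joints at [-1.235, 0.353, 1.633, -0, 1.155, -0.002], TCP at [207.131, -589.682, 231.281] pointing down, gripper open.
Joint ranges: [-2.63, 2.63], [-0.92, 2.1], [0.06, 2.66], [-1.3, 4.44], [0, 2.69], [-3.02, 3.02]. Speed limits (rad/s): [2.22, 2.22, 2.79, 3.14, 3.14, 3.14].

INTERFACE

Orientations are given as [roll, pitch, yaw] about the fixed x, y, z axes, in that order (R = Rz(yaw) Ry(pitch) Rx(roll)).
In Python, from rig import telemetry, imaging, r gives the robot as it stands. The module is installed in compiled form; this text tells all that it offers.
- The arm moves only by the tool step_arm, never from a script. Its argument "moves" is a list of rows, each a list of 3 entries, a list of its own where there are three numbers: the turn, a rotation vector about the tool's x, y, z scaled (see below), then the shift along the tool's x, y, z scaled (see below), then the opening, from -1 (shut) to 1 (fully open). A call has 1 to 8 rows; each row is the pose to reach, as a shift and turn from the pose commanded when the call began, along the tool's axes at that moment; what a row does not reach only later rows make up. The controller multiplies each number of a shift by 200 mm and each number of a turn by 45 degrees. A row lasts 1/10 s, in which the tool goes at most 50 mm and 8.59 degrees, less where a joint would pass 70% of its speed; a pose out of reach is approached as far as the arm can. A call with a number of a shift or a turn outside -1 to 1 is refused whole. A call with a gripper value outside its range is refused whole. The fingers move at their own pace and stop on an object; "squeeze" is the grip in N (left out, the last holds). Time passes only in rows, so rows that repeat a pose let the fingers close. It gives the time, the measured TCP pose, the force, the opening and the grip force at its end, in the units of the state.
- telemetry.sense(): the state, without advancing time (a new reading comes with each control period).
- imaging.grab_frame(name): name is "scene" or "top" or "wrist"; returns the picture (480x640x3 uint8, red, green, blue); there is no depth.
- imaging.calibration(name): a dict with "fx", "fy", "cx", "cy" (pixels), "cam_to_world" (4x4, takes a point from camera to world coordinates). Camera axes: x right, y up, looking along -z (the intrinsics and any distortion apply to the point x, -y, -z); pixel columns grow to the right and rows downward; lengths in mm; the calibration is good to about 2 mm. A picture is of the moment at which its call begins: read the wrist's pose just before it. calibration takes no time and is no camera call; for the wrist camera it gives the pose at the moment of the call.
- r.sign_off(): hands the job in; it is judged then, once.
Trained networks look in the newest picture that a camera, given by its name, has taken for a name from the list of things; names that differ only in an ending like _2 or _b are one class to them, and where a whole thing is asked for, a point or a joint stands for the part that bears it (a point fixed in the world has none). Each returns a list of dicts, best first, with "conf" (0 to 1); they miss things now and then, are a little off and sometimes report something else, mostly with a low value. They report only what shows in the picture. A call takes as long as a camera call. They do not tell look-alikes from the thing itself.
- imaging.recognise(camera, name): "extent" ([left, top, width, height] in pixels, round what is visible of it).
- imaging.mark_of(camera, name): "xy" ([column, row] in pixels: a listed point, or the origin of a listed thing).
The state is a dict: "clock": time; "qpos": joint angles; "qvel": joint speeds; "joint_efforts": joint torques, N m; "eef_pos": TCP position; "tcp_rot": TCP orientation; "contact_force": force on the tool from outside, world axes, zero at the start; "wrist_torque": the same for the moment, N m; "opening": opening from 0.0 (shut) to 1.0 (fully open); "grasp_force": force on a finger pad.
Only numpy, scipy, OpenCV 4.12 (cv2) and the standard library are available. Lean on these libraries where they do the work, as an engineer would, in place of code of your own. Each camera call takes 0.05 s, during which the arm holds its last target. There are 200 camera calls.

## Working session

There is one attempt and no reset: what is moved stays moved. The work goes in short steps, Python scripts to look and compute and a tool call to move; the robot and the scene stay as the last step left them, time stands still between calls to the robot, and variables do not carry over. Pictures are saved under pics/ and viewed, at most 10 in all, crops included, and the job is handed in when it is done.

Besides the shell and the picture viewer there is one more tool, called after "Call:" as name(argument=value, ...), one argument or row to a line, values as JSON. step_arm: Moves the arm, as the interface text tells. Its arguments: {"type":"object","properties":{"moves":{"type":"array"},"squeeze":{"type":"number"}},"required":["moves"]}

```bash
mkdir -p pics; cat > h.py <<'E'
from rig import telemetry, imaging, r
import numpy as np, cv2
from scipy.spatial.transform import Rotation as R
def ray(cam,px):
    c=imaging.calibration(cam);T=np.array(c["cam_to_world"])
    d=np.array([(px[0]-c["cx"])/c["fx"],-(px[1]-c["cy"])/c["fy"],-1])
    return T[:3,3],T[:3,:3]@d
def atz(cam,px,z):
    o,d=ray(cam,px);return o+d*(z-o[2])/d[2]
def proj(cam,p):
    c=imaging.calibration(cam);T=np.array(c["cam_to_world"])
    q=T[:3,:3].T@(np.array(p)-T[:3,3])
    return np.array([c["cx"]+c["fx"]*q[0]/-q[2],c["cy"]-c["fy"]*q[1]/-q[2]])
E
python3 - <<'E'
from h import *
for cam in("scene","top"):
    im=imaging.grab_frame(cam);cv2.imwrite(f"pics/{cam}0.png",im[:,:,::-1])
    c=imaging.calibration(cam);print(cam,{k:np.round(v,2).tolist() for k,v in c.items()})
    for n in("rack","open_vial_hinge","open_vial_tab","slim_vial_hinge","slim_vial_tab","slim_vial","open_vial","clamp_hinge","clamp_handle","cartridge","pump","shut_vial1_cap"):
        print(n,[(np.round(d["xy"]).tolist(),round(d["conf"],2)) for d in imaging.mark_of(cam,n)[:4]])
s=telemetry.sense();print(s)
E
```

```text
scene {'fx': 480.54, 'fy': 480.54, 'cx': 321.01, 'cy': 232.37, 'cam_to_world': [[0.35, -0.66, 0.67, 1262.62], [0.94, 0.23, -0.26, -210.26], [0.02, 0.72, 0.7, 877.15], [0.0, 0.0, 0.0, 1.0]]}
rack [([331.0, 268.0], 0.78), ([340.0, 234.0], 0.67), ([446.0, 232.0], 0.47)]
open_vial_hinge [([352.0, 247.0], 0.66), ([377.0, 345.0], 0.2)]
open_vial_tab [([355.0, 233.0], 0.51)]
slim_vial_hinge [([303.0, 258.0], 0.81), ([376.0, 198.0], 0.62)]
slim_vial_tab [([292.0, 245.0], 0.7)]
slim_vial [([297.0, 286.0], 0.88)]
open_vial [([342.0, 262.0], 0.98)]
clamp_hinge [([205.0, 296.0], 0.61)]
clamp_handle [([203.0, 278.0], 0.76)]
cartridge [([198.0, 251.0], 0.92), ([136.0, 255.0], 0.85), ([245.0, 255.0], 0.85), ([202.0, 293.0], 0.64)]
pump [([207.0, 306.0], 0.88)]Traceback (most recent call last):
  File "<stdin>", line 6, in <module>
ValueError: it knows: beaker, cartridge, clamp_handle, clamp_hinge, jar, marker, open_vial, open_vial_hinge, open_vial_tab, pump, rack, reagent, screw_cap, slim_vial, slim_vial_hinge, slim_vial_tab, spatula
```

View pics/scene0.png

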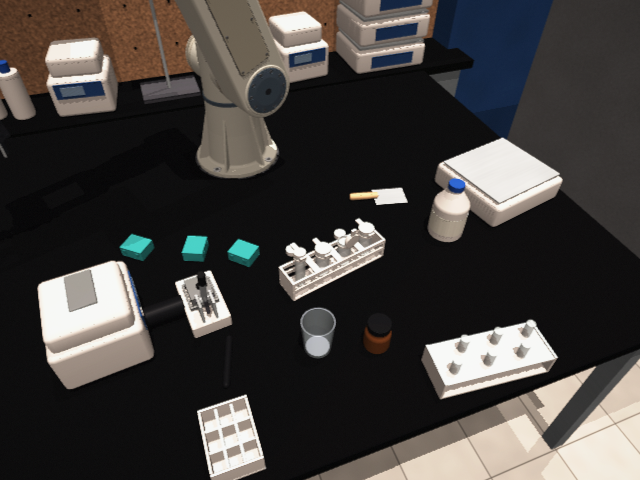

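The scene view shows the rack at about (332,265), the pump head at (203,303) and three turquoise look-alikes at row 250. The slim vial is around (297,262) and the open cap around (341,240).

```bash
python3 - <<'E'
from h import *
cam="top"
im=imaging.grab_frame(cam);cv2.imwrite(f"pics/{cam}0.png",im[:,:,::-1])
c=imaging.calibration(cam);print(cam,{k:np.round(v,2).tolist() for k,v in c.items()})
Z=dict(rack=0,open_vial_hinge=86,open_vial_tab=130,slim_vial_hinge=108,slim_vial_tab=112,slim_vial=6,open_vial=6,clamp_hinge=79,clamp_handle=178,cartridge=35,pump=0)
for n,z in Z.items():
    print(n,[(np.round(d["xy"]).tolist(),round(d["conf"],2),atz(cam,d["xy"],z).round()[:2].tolist()) for d in imaging.mark_of(cam,n)[:4]])
print(telemetry.sense())
E
```

```text
top {'fx': 441.33, 'fy': 441.33, 'cx': 319.26, 'cy': 234.52, 'cam_to_world': [[-0.02, 1.0, -0.06, 489.29], [-1.0, -0.02, 0.01, 87.52], [0.01, 0.06, 1.0, 1280.49], [0.0, 0.0, 0.0, 1.0]]}
rack [([308.0, 239.0], 0.69, [552.0, 107.0]), ([342.0, 228.0], 0.19, [580.0, 6.0])]
open_vial_hinge [([296.0, 235.0], 0.76, [559.0, 139.0])]
open_vial_tab [([297.0, 228.0], 0.48, [574.0, 133.0])]
slim_vial_hinge [([340.0, 220.0], 0.42, [594.0, 19.0])]
slim_vial_tab [([347.0, 234.0], 0.42, [557.0, 2.0])]
slim_vial [([344.0, 171.0], 0.63, [746.0, -3.0]), ([299.0, 241.0], 0.59, [547.0, 132.0]), ([341.0, 231.0], 0.51, [572.0, 10.0])]
open_vial [([297.0, 243.0], 0.52, [540.0, 139.0])]
clamp_hinge [([416.0, 215.0], 0.66, [606.0, -190.0])]
clamp_handle [([347.0, 234.0], 0.67, [553.0, 7.0]), ([429.0, 200.0], 0.47, [635.0, -204.0])]
cartridge [([463.0, 312.0], 0.92, [335.0, -323.0]), ([379.0, 277.0], 0.72, [438.0, -91.0]), ([414.0, 294.0], 0.66, [387.0, -187.0]), ([421.0, 239.0], 0.63, [542.0, -214.0])]
pump [([420.0, 234.0], 0.9, [559.0, -218.0]), ([291.0, 277.0], 0.23, [443.0, 159.0])]
{'clock': 1.2, 'qpos': array([-1.23541442e+00,  3.52990485e-01,  1.63339501e+00,  3.61950914e-06,
        1.15518714e+00, -2.41252770e-03]), 'qvel': array([-0.00089104,  0.00118248,  0.00066461,  0.00152272, -0.00072498,
       -0.00169681]), 'joint_efforts': array([-1.24773316e-03, -6.05189610e+01, -3.42438912e+01,  2.26161633e-04,
        1.38734184e-03, -2.44120849e-05]), 'eef_pos': array([ 207.12642969, -589.6918613 ,  231.28905247]), 'tcp_rot': array([ 3.14157263e+00, -3.26311717e-06,  3.37792977e-01]), 'contact_force': array([ 0.5878966 , -1.23097672, -0.1180339 ]), 'wrist_torque': array([-0.0514825 ,  0.02989178,  0.06069897]), 'grasp_force': 0.0, 'opening': 1.0029193170337605}
```

View pics/top0.png

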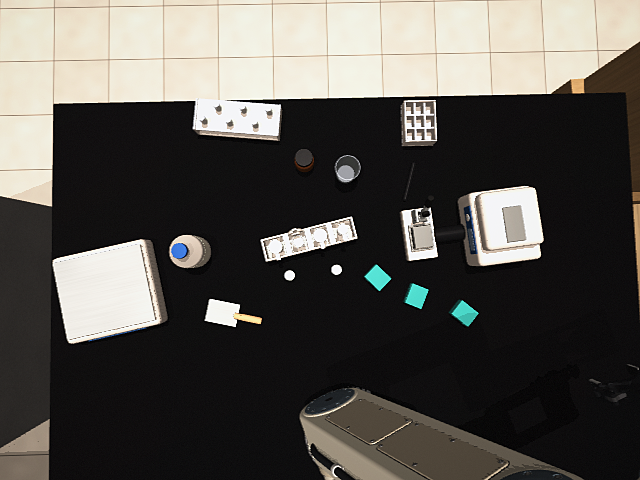

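The top view shows the rack from (262,250) to (356,228), with the slim vial at the right end, about (341,231), and the open vial second from the left at (297,240). The pump head is at (420,234), holding a grey cartridge, with its clamp back at (427,210). I'll confirm these in one enlarged crop.

```bash
python3 - <<'E'
from h import *
a=cv2.imread("pics/top0.png")[195:265,255:375];b=cv2.imread("pics/scene0.png")[210:300,270:390]
c=cv2.imread("pics/scene0.png")[255:340,150:270];d=cv2.imread("pics/top0.png")[185:265,390:470]
f=lambda i:cv2.resize(i,(400,300),interpolation=cv2.INTER_CUBIC)
cv2.imwrite("pics/crop1.png",np.vstack([np.hstack([f(a),f(b)]),np.hstack([f(d),f(c)])]))
E
```

```text
(no output)
```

View pics/crop1.png

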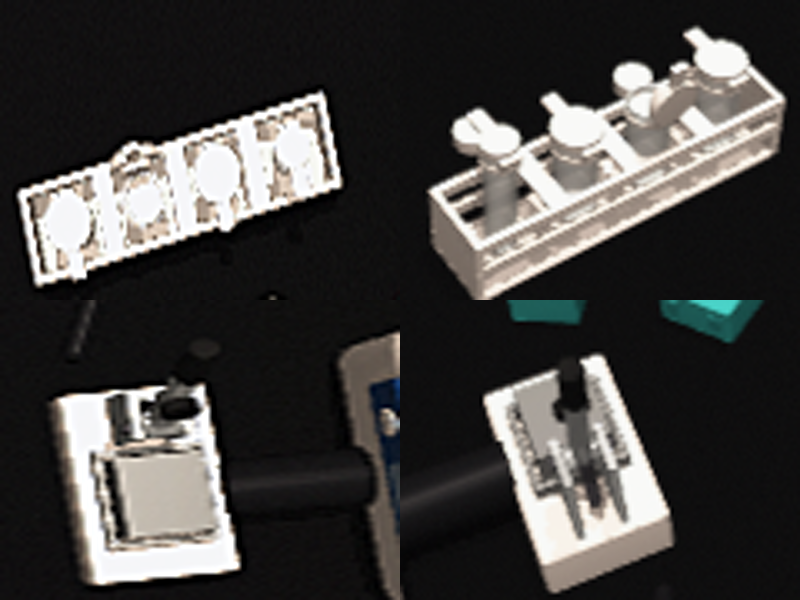

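```bash
python3 - <<'E'
from h import *
P=[atz("top",p,60)[:2] for p in [(261,239.4),(351.9,216.7),(357,238.2),(266.4,262)]]
P=np.array(P);print(P.round(),np.linalg.norm(np.diff(P,axis=0),axis=1));c=P.mean(0);d=(P[0]+P[3]-P[1]-P[2])/2;print("rack",c,np.degrees(np.arctan2(-d[0],d[1])))
Q=np.array([atz("top",p,35)[:2] for p in [(390+52/5,185+400/3.75),(390+205/5,185+385/3.75),(390+240/5,185+570/3.75),(390+90/5,185+585/3.75)]])
print(Q.round(),np.linalg.norm(np.diff(Q,axis=0),axis=1)); e=(Q[0]+Q[1]-Q[2]-Q[3])/2; print("pump yaw",np.degrees(np.arctan2(e[1],e[0])),Q.mean(0))
c=imaging.calibration("wrist");print({k:np.round(v,2).tolist() for k,v in c.items()})
# triangulate
def tri(p,q):
    o1,d1=ray("scene",p);o2,d2=ray("top",q)
    A=np.c_[d1,-d2];t=np.linalg.lstsq(A,o2-o1,rcond=None)[0];a=o1+d1*t[0];b=o2+d2*t[1];return ((a+b)/2).round(1),np.linalg.norm(a-b).round(1)
for n,p,q in [("slimhinge",(303,258),(340,220)),("slimtab",(292,245),(347,234)),("openhinge",(352,247),(296,235)),("opentab",(355,233),(297,228)),("clamphandle",(203,278),(429,200)),("clamphinge",(205,296),(416,215)),("cart",(202,293),(421,239))]:print(n,tri(p,q))
E
```

```text
[[551. 236.]
 [608. -17.]
 [548. -30.]
 [488. 222.]] [259.63021073  61.400592   258.84907723]
rack [548.39393699 102.61632117] 13.016944383279071
[[ 395. -150.]
 [ 404. -237.]
 [ 267. -251.]
 [ 258. -166.]] [ 87.09155229 138.34844313  84.87802523]
pump yaw 6.364742797760935 [ 331.145461   -200.89566737]
{'fx': 431.92, 'fy': 431.92, 'cx': 324.31, 'cy': 240.39, 'cam_to_world': [[0.33, 0.9, 0.28, 280.27], [-0.94, 0.32, 0.1, -564.14], [0.0, -0.3, 0.95, 375.1], [0.0, 0.0, 0.0, 1.0]]}
slimhinge (array([593.5,  16.6, 114.3]), np.float64(5.2))
slimtab (array([556. ,   1.8, 123.6]), np.float64(0.8))
openhinge (array([561.1, 141.6,  73.7]), np.float64(7.3))
opentab (array([576.2, 137.1, 134.5]), np.float64(9.5))
clamphandle (array([ 634. , -200.9,  179.6]), np.float64(3.0))
clamphinge (array([ 604. , -196.7,   87. ]), np.float64(13.9))
cart (array([ 543.1, -210.8,   32.1]), np.float64(7.0))
```

Call:
step_arm(
  moves=[
    [[0,0,0],[0,0,-0.25],1],
    [[0,0,0],[0,0,-0.5],1],
    [[0,0,0],[0.25,-0.31,-0.5],1],
    [[0,0,0],[0.5,-0.62,-0.5],1],
    [[0,0,0],[0.775,-0.93,-0.5],1],
    [[0,0,0],[0.775,-0.93,-0.5],1],
    [[0,0,0],[0.775,-0.93,-0.5],1],
  ],
)

```text
clock: 1.9
eef_pos: [292.0, -360.6, 331.4]
tcp_rot: [3.141, -0.0, 0.338]
contact_force: [1.1, 0.3, 0.8]
opening: 0.999
grasp_force: 0.0
```

Call:
step_arm(
  moves=[
    [[0,0,0],[0.2,-0.25,0],1],
    [[0,0,0],[0.4,-0.5,0],1],
    [[0,0,0],[0.6,-0.75,0],1],
    [[0,0,0],[0.775,-0.93,0],1],
    [[0,0,0],[0.775,-0.93,0],1],
  ],
)

```text
clock: 2.4
eef_pos: [376.7, -133.7, 331.7]
tcp_rot: [3.141, -0.001, 0.338]
contact_force: [0.9, -1.1, -0.4]
opening: 1.006
grasp_force: 0.0
```

Call:
step_arm(
  moves=[
    [[0,0,0.07],[0.2,-0.25,0],1],
    [[0,0,0.141],[0.4,-0.5,0],1],
    [[0,0,0.141],[0.6,-0.75,0],1],
    [[0,0,0.141],[0.775,-0.93,0],1],
    [[0,0,0.141],[0.775,-0.93,0],1],
    [[0,0,0.141],[0.775,-0.93,0],1],
  ],
)

```text
clock: 3.0
eef_pos: [462.3, 95.1, 331.3]
tcp_rot: [-3.14, -0.001, 0.231]
contact_force: [0.4, -0.2, 0.6]
opening: 0.999
grasp_force: 0.0
```

```bash
python3 - <<'E'
from h import *
s=telemetry.sense();print(s["eef_pos"],s["tcp_rot"],s["clock"],s["contact_force"])
cam="wrist"
im=imaging.grab_frame(cam);cv2.imwrite(f"pics/w1.png",im[:,:,::-1]);np.save("w1T.npy",imaging.calibration(cam)["cam_to_world"])
Z=dict(rack=0,open_vial_hinge=86,open_vial_tab=130,slim_vial_hinge=108,slim_vial_tab=112,slim_vial=6,open_vial=6)
for n,z in Z.items():
    print(n,[(np.round(d["xy"]).tolist(),round(d["conf"],2),atz(cam,d["xy"],z).round()[:2].tolist()) for d in imaging.mark_of(cam,n)[:3]])
E
```

```text
[462.31971401  95.06004513 331.25659647] [-3.14025792e+00 -1.12401376e-03  2.31207733e-01] 3.0 [ 0.37068719 -0.15605636  0.55094083]
rack [([336.0, 94.0], 0.78, [549.0, 99.0])]
open_vial_hinge [([306.0, 69.0], 0.95, [560.0, 130.0])]
open_vial_tab [([300.0, 47.0], 0.74, [571.0, 134.0])]
slim_vial_hinge [([460.0, 71.0], 0.77, [584.0, 8.0])]
slim_vial_tab [([457.0, 70.0], 0.73, [585.0, 11.0]), ([456.0, 116.0], 0.62, [551.0, 1.0])]
slim_vial [([424.0, 94.0], 0.79, [569.0, 9.0])]
open_vial [([303.0, 95.0], 0.84, [541.0, 131.0]), ([460.0, 118.0], 0.47, [554.0, -34.0])]
```

View pics/w1.png

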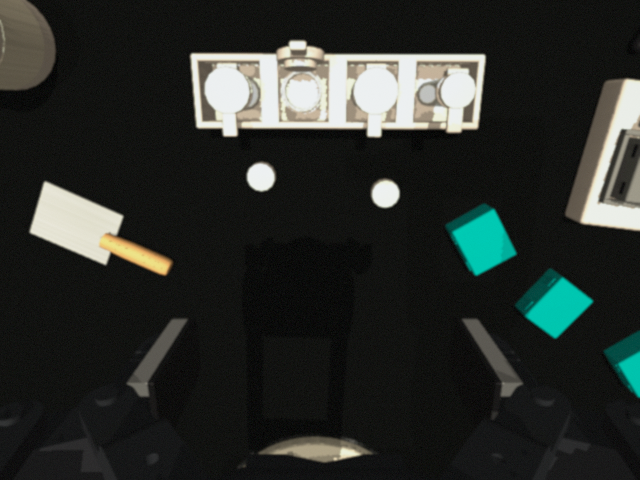

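The wrist view shows the vials left to right: wide shut (229,91), open (301,90, cap standing at row 55), wide shut (376,91) and slim (458,90, tab at 455,126). I'll fit the rack pose from the corners and cap centres.

```bash
python3 - <<'E'
from h import *
from scipy.optimize import least_squares
obs=[((191,54),(32,131,60)),((486,54),(32,-131,60)),((478,129),(-32,-131,60)),((197,129),(-32,131,60)),
((229,91),(0,93,94)),((376,91),(0,-31,94)),((458,90),(0,-93,116)),((374,136),(-37,-31,90)),((231,136),(-37,93,90)),((455,131),(-32,-93,112))]
def w(p,q):
    c,s=np.cos(p[2]),np.sin(p[2]);return (p[0]+c*q[0]-s*q[1],p[1]+s*q[0]+c*q[1],q[2])
f=lambda p:np.concatenate([proj("wrist",w(p,q))-u for u,q in obs])
r_=least_squares(f,[548,102,.227],loss="soft_l1");p=r_.x;print(p,np.degrees(p[2]));print(f(p).reshape(-1,2).round(1).tolist())
for n,q in dict(openH=(19,31,86),openC=(0,31,94),slimT=(-24.5,-93,112),slimH=(14,-93,108)).items():print(n,np.round(w(p,q),1))
for th in(1.4,1.6,1.8,2.0,2.1):
    x=19-48.5*np.cos(th)+4*np.sin(th);z=86+48.5*np.sin(th)+4*np.cos(th);print(th,proj("wrist",w(p,(x,31,z))).round(),proj("scene",w(p,(x,31,z))).round())
# pump
Q=np.array([atz("top",u,35)[:2] for u in [(400.4,211.7),(431,207.7),(438,257),(408,261)]])
print(Q.round(),np.linalg.norm(np.diff(Q,axis=0),axis=1)); e=(Q[0]+Q[1]-Q[2]-Q[3])/2;a=np.arctan2(e[1],e[0]); print("pump yaw",np.degrees(a),Q.mean(0)-10.5*np.array([np.cos(a),np.sin(a)]))
E
```

```text
[5.49538342e+02 9.72627550e+01 2.25112498e-01] 12.897996060347984
[[-0.3, 0.1], [-0.1, -0.1], [0.2, -0.7], [0.1, -0.5], [-1.2, 0.0], [0.4, -0.0], [0.5, 0.1], [0.3, 0.1], [0.7, 0.2], [-1.6, 0.7]]
openH [561.1 131.7  86. ]
openC [542.6 127.5  94. ]
slimT [546.4   1.1 112. ]
slimH [583.9   9.7 108. ]
1.4 [299.  68.] [347. 228.]
1.6 [299.  54.] [349. 231.]
1.8 [299.  40.] [352. 234.]
2.0 [299.  27.] [354. 237.]
2.1 [299.  22.] [355. 239.]
[[ 621. -158.]
 [ 630. -245.]
 [ 490. -260.]
 [ 481. -174.]] [ 88.05547737 141.14523387  85.8123606 ]
pump yaw 6.284180329664775 [ 545.18963804 -210.50059037]
```

Call:
step_arm(
  moves=[
    [[0,0,0],[0.25,-0.03,0],-1],
    [[0,0,0],[0.5,-0.07,0],-1],
    [[0,0,0],[0.75,-0.07,0],-1],
    [[0,0,0],[0.8,-0.07,0.2],-1],
    [[0,0,0],[0.8,-0.07,0.45],-1],
    [[0,0,0],[0.8,-0.07,0.7],-1],
    [[0,0,0],[0.8,-0.07,0.9],-1],
    [[0,0,0],[0.8,-0.07,0.9],-1],
  ],
)

```text
clock: 4.2
eef_pos: [609.8, 138.8, 145.8]
tcp_rot: [-3.142, 0.01, 0.226]
contact_force: [-0.9, -0.2, -0.2]
opening: -0.001
grasp_force: 0.0
```

Call:
step_arm(
  moves=[
    [[0,0,0],[0,0,0.18],-1],
    [[0,0,0],[0,0,0.18],-1],
  ],
)

```text
clock: 4.4
eef_pos: [612.4, 139.7, 114.0]
tcp_rot: [-3.142, 0.004, 0.226]
contact_force: [-0.1, 0.1, -0.2]
opening: -0.001
grasp_force: 0.0
```

Call:
step_arm(
  moves=[
    [[0,0,0],[-0.1,-0.01,0],-1],
    [[0,0,0],[-0.2,-0.02,0],-1],
    [[0,0,0],[-0.3,-0.02,0],-1],
    [[0,0,0],[-0.38,-0.02,0],-1],
    [[0,0,0],[-0.38,-0.02,0.04],-1],
    [[0,0,0],[-0.38,-0.02,0.08],-1],
    [[0,0,0],[-0.38,-0.02,0.09],-1],
  ],
)

```text
clock: 5.1
eef_pos: [539.5, 127.4, 97.3]
tcp_rot: [3.142, -0.0, 0.227]
contact_force: [-1.7, 0.0, 1.7]
opening: 0.002
grasp_force: 0.6
```

Call:
step_arm(
  moves=[
    [[0,0,0],[0,0,0.01],-1],
    [[0,0,0],[0,0,0.02],-1],
    [[0,0,0],[0,0,0.02],-1],
  ],
)

```text
clock: 5.4
eef_pos: [539.2, 127.4, 93.9]
tcp_rot: [3.142, 0.0, 0.227]
contact_force: [-3.6, -0.7, 9.2]
opening: -0.0
grasp_force: 4.9
```

Call:
step_arm(
  moves=[
    [[0,0,0],[0,0,0.01],-1],
    [[0,0,0],[0,0,0.015],-1],
    [[0,0,0],[0,0,0.015],-1],
  ],
)

```text
clock: 5.7
eef_pos: [539.2, 127.4, 93.3]
tcp_rot: [3.141, -0.0, 0.227]
contact_force: [-13.3, -3.0, 38.5]
opening: -0.0
grasp_force: 19.6
```

Call:
step_arm(
  moves=[
    [[0,0,0],[0,0,-0.25],-1],
    [[0,0,0],[0,0,-0.5],-1],
    [[0,0,0],[-0.12,0.25,-0.6],-1],
    [[0,0,0],[-0.12,0.5,-0.6],0],
    [[0,0,0],[-0.12,0.625,-0.6],-0.2],
    [[0,0,0],[-0.12,0.625,-0.6],-0.2],
    [[0,0,0],[-0.12,0.625,-0.6],-0.2],
  ],
)

```text
clock: 6.4
eef_pos: [543.8, -0.4, 210.1]
tcp_rot: [-3.141, 0.0, 0.225]
contact_force: [0.8, 0.8, 0.4]
opening: 0.4
grasp_force: 0.0
```

```bash
python3 - <<'E'
from h import *
s=telemetry.sense();print(s["eef_pos"],s["tcp_rot"],s["clock"],s["opening"])
a=imaging.grab_frame("wrist")
print([(d["xy"],d["conf"],atz("wrist",d["xy"],112)) for d in imaging.mark_of("wrist","slim_vial_tab")])
b=imaging.grab_frame("scene")[210:300,270:390]
print(proj("wrist",(546.4,1.1,112)),proj("wrist",(539.6,-.5,112)))
cv2.imwrite("pics/w2.png",np.hstack([cv2.resize(a,(440,330)),cv2.resize(b,(360,330),interpolation=cv2.INTER_CUBIC)])[:,:,::-1])
E
```

```text
[ 5.43750732e+02 -4.17422421e-01  2.10109525e+02] [-3.14126261e+00  6.84156992e-05  2.25110431e-01] 6.4 0.39953627396817687
[([587.9, 261.5], 0.75, array([ 567.10559334, -155.02806934,  112.        ])), ([312.8, 231.2], 0.69, array([548.63438898,   8.81302591, 112.        ]))]
[325.24866716 237.60698997] [325.28751997 248.90992272]
```

View pics/w2.png

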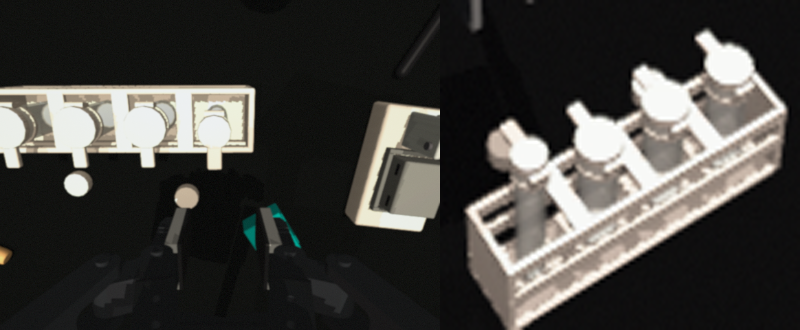

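The right half shows all four caps flat, so the open vial is shut. In the wrist view the slim tab sits near full-frame (312,233), about 12 px from my prediction, so I'm rechecking the fit with this frame.

```bash
python3 - <<'E'
from h import *
from scipy.optimize import least_squares
def w(p,q):
    c,s=np.cos(p[2]),np.sin(p[2]);return (p[0]+c*q[0]-s*q[1],p[1]+s*q[0]+c*q[1],q[2])
p=[549.5,97.3,.2251]
print("rackcorners",[proj("wrist",w(p,q)).round() for q in [(32,-131,60),(-32,-131,60),(0,-93,116),(0,-31,94),(0,31,94)]],"seen (371,128),(363,222)?")
T0=np.array(imaging.calibration("wrist")["cam_to_world"]);s=telemetry.sense()
for T,e,y in((T0,s["eef_pos"],s["tcp_rot"][2]),(np.load("w1T.npy"),np.array([462.32,95.06,331.26]),.2312)):
    d=T[:3,3]-e;print("cam offset along tool", d[0]*np.cos(y)+d[1]*np.sin(y), d[0]*np.sin(y)-d[1]*np.cos(y), d[2])
im=imaging.grab_frame("wrist")[:,:,::-1][100:270,0:400];g=cv2.resize(im,(800,340),interpolation=cv2.INTER_CUBIC)
cv2.imwrite("pics/w3.png",g)
E
```

```text
rackcorners [array([383., 133.]), array([379., 226.]), array([325., 198.]), array([223., 190.]), array([121., 190.])] seen (371,128),(363,222)?
cam offset along tool 77.57673384561662 0.1506181462277283 143.7978933675484
cam offset along tool 76.0895494003894 1.955688896951198 143.60706198918245
```

View pics/w3.png

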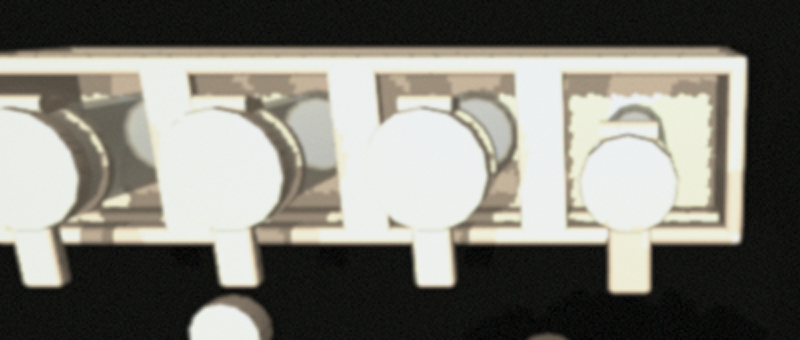

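```bash
python3 - <<'E'
from h import *
from scipy.optimize import least_squares
obs=[((373,129),(32,-131,60)),((370.5,221.5),(-32,-131,60)),((314.5,191),(0,-93,116)),((214,184),(0,-31,94)),((111.5,184),(0,31,94)),((314.5,245.5),(-32,-93,112)),((217.5,243),(-37,-31,90)),((121.5,243),(-37,31,90))]
def w(p,q):
    c,s=np.cos(p[2]),np.sin(p[2]);return (p[0]+c*q[0]-s*q[1],p[1]+s*q[0]+c*q[1],q[2])
f=lambda p:np.concatenate([proj("wrist",w(p,q))-u for u,q in obs])
p=least_squares(f,[548,102,.227],loss="soft_l1").x;print(p);print(f(p).reshape(-1,2).round(1).tolist())
for n,q in dict(slimT=(-24.5,-93,112),slimH=(14,-93,108),topcorn=(32,131,60)).items():print(n,np.round(w(p,q),1),proj("top",w(p,q)).round())
s=telemetry.sense();d=s["eef_pos"]-np.array(w(p,(0,-93,0)));c,k=np.cos(p[2]),np.sin(p[2]);print("tcp in slim frame",c*d[0]+k*d[1],-k*d[0]+c*d[1],d[2],s["tcp_rot"],s["clock"])
E
```

```text
[5.51129187e+02 1.04021201e+02 2.24242804e-01]
[[0.7, -0.7], [-0.2, 0.6], [-0.2, 1.6], [-1.1, 1.2], [-0.9, 0.8], [0.2, -0.6], [1.2, -1.7], [0.4, -2.0]]
slimT [547.9   7.9 112. ] [345. 237.]
slimH [585.5  16.5 108. ] [341. 224.]
topcorn [553.2 238.9  60. ] [260. 238.]
tcp in slim frame -30.487022780400622 -5.588245133625005 210.00901951039816 [-3.14126369e+00  5.17957308e-04  2.28302294e-01] 6.6
```

Call:
step_arm(
  moves=[
    [[0,0,0],[0.02,-0.028,0],-0.2],
    [[0,0,0],[0.02,-0.028,0.2],-0.2],
    [[0,0,0],[0.02,-0.028,0.4],-0.2],
    [[0,0,0],[0.02,-0.028,0.53],-0.2],
    [[0,0,0],[0.02,-0.028,0.53],-0.3],
    [[0,0,0],[0.02,-0.028,0.53],-0.5],
  ],
)

```text
clock: 7.2
eef_pos: [546.3, 7.2, 104.6]
tcp_rot: [-3.141, 0.001, 0.228]
contact_force: [0.4, 0.7, 0.6]
opening: 0.25
grasp_force: 0.0
```

Call:
step_arm(
  moves=[
    [[0,0,0],[0,0,0],-1],
    [[0,0,0],[0,0,0],-1],
    [[0,0,0],[0,0,0],-1],
    [[0,0,0],[0,0,0],-1],
  ],
  squeeze=25,
)

```text
clock: 7.6
eef_pos: [547.0, 7.6, 106.0]
tcp_rot: [-3.141, -0.003, 0.227]
contact_force: [0.7, 7.2, -2.1]
opening: 0.132
grasp_force: 26.9
```

Call:
step_arm(
  moves=[
    [[0,0,0],[0.003,0,-0.026],-1],
    [[0,0,0],[0.012,0,-0.051],-1],
    [[0,0,0],[0.022,0,-0.075],-1],
    [[0,0,0],[0.037,0,-0.098],-1],
    [[0,0,0],[0.055,0,-0.118],-1],
    [[0,0,0],[0.072,0,-0.136],-1],
    [[0,0,0],[0.1,0,-0.155],-1],
    [[0,0,0],[0.1,0,-0.155],-1],
  ],
  squeeze=25,
)

```text
clock: 8.4
eef_pos: [565.8, 11.9, 136.8]
tcp_rot: [-3.14, -0.001, 0.227]
contact_force: [-3.2, 4.5, -1.7]
opening: 0.125
grasp_force: 24.6
```

Call:
step_arm(
  moves=[
    [[0,0,0],[0,0,0],-0.3],
    [[0,0,0],[0,0,0],-0.2],
    [[0,0,0],[-0.15,0,0],-0.2],
    [[0,0,0],[-0.3,0,0],-0.5],
    [[0,0,0],[-0.3,0,0.04],-1],
    [[0,0,0],[-0.3,0,0.04],-1],
    [[0,0,0],[-0.3,0,0.04],-1],
  ],
)

```text
clock: 9.1
eef_pos: [508.5, -2.5, 127.8]
tcp_rot: [3.141, -0.002, 0.227]
contact_force: [-0.1, -0.1, 0.5]
opening: 0.003
grasp_force: 0.0
```

```bash
python3 - <<'E'
from h import *
b=imaging.grab_frame("scene")[210:300,270:390];a=imaging.grab_frame("wrist")[60:300,160:480]
cv2.imwrite("pics/w4.png",np.hstack([cv2.resize(a,(400,300)),cv2.resize(b,(400,300),interpolation=cv2.INTER_CUBIC)])[:,:,::-1])
s=telemetry.sense();print(s["eef_pos"],s["opening"])
E
```

```text
[508.41974454  -2.43248714 127.70210161] -0.0006209882456955005
```

View pics/w4.png

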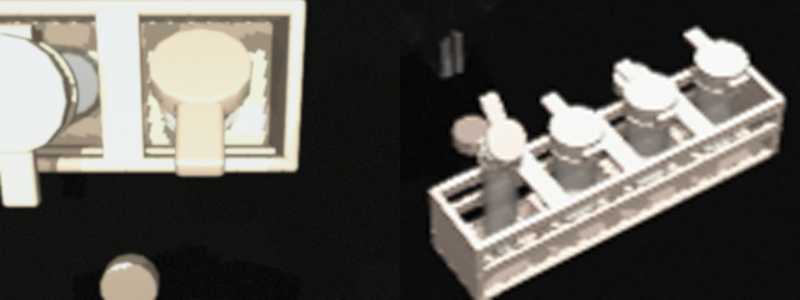

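The slim cap (right half, around 500,135) is about 45° open with its tab raised. I'll now push it past upright.

Call:
step_arm(
  moves=[
    [[0,0,0],[0.12,0,0],-1],
    [[0,0,0],[0.2,0,0],-1],
    [[0,0,0],[0.27,0,0],-1],
    [[0,0,0],[0.33,0,0],-1],
    [[0,0,0],[0.37,0,0],-1],
    [[0,0,0],[0.4,0,0],-1],
    [[0,0,0],[0.4,0,0],-1],
  ],
)

```text
clock: 9.9
eef_pos: [585.6, 15.6, 127.1]
tcp_rot: [3.142, -0.0, 0.227]
contact_force: [0.9, 0.4, -0.2]
opening: 0.002
grasp_force: 0.0
```

Call:
step_arm(
  moves=[
    [[0,0,0],[-0.15,0,0],-1],
    [[0,0,0],[-0.3,0,-0.1],-1],
    [[0,0,0],[-0.3,0,-0.35],-1],
    [[0,0,0],[-0.3,0,-0.6],-1],
    [[0,0,0],[-0.3,0,-0.75],-1],
    [[0,0,0],[-0.3,0,-0.75],-1],
    [[0,0,0],[-0.3,0,-0.75],-1],
  ],
)

```text
clock: 10.6
eef_pos: [526.7, 1.9, 277.8]
tcp_rot: [3.141, -0.002, 0.227]
contact_force: [0.2, -0.0, -1.4]
opening: -0.001
grasp_force: 0.0
```

```bash
python3 - <<'E'
from h import *
b=imaging.grab_frame("scene")[210:300,270:390];a=imaging.grab_frame("wrist")
cv2.imwrite("pics/w5.png",np.hstack([cv2.resize(a,(440,330)),cv2.resize(b,(360,330),interpolation=cv2.INTER_CUBIC)])[:,:,::-1])
p=[551.13,104.02,.2242]
def w(p,q):
    c,s=np.cos(p[2]),np.sin(p[2]);return (p[0]+c*q[0]-s*q[1],p[1]+s*q[0]+c*q[1],q[2])
for th in(1.2,1.57,1.9,2.3):
    x=14-38.5*np.cos(th)+4*np.sin(th);z=108+38.5*np.sin(th)+4*np.cos(th);u=w(p,(x,-93,z));print(th,proj("wrist",u).round()*440/640,(proj("scene",u).round(1)-[270,210])*[3,330/90]+[440,0])
print([(d["xy"],d["conf"]) for d in imaging.mark_of("wrist","slim_vial_tab")])
s=telemetry.sense();print(s["eef_pos"],s["tcp_rot"],s["contact_force"])
E
```

```text
1.2 [222.0625 101.75  ] [530.9        119.53333333]
1.57 [222.0625  85.9375] [541.4 133.1]
1.9 [222.0625  71.5   ] [550.7        149.96666667]
2.3 [222.0625  57.0625] [560.         174.16666667]
[([325.8, 92.9], 0.93), ([157.1, 119.5], 0.17)]
[525.69104658   1.98097873 275.77392716] [-3.14099605e+00  2.36291005e-03  2.26975928e-01] [-0.19163432  0.38075379  0.20779531]
```

View pics/w5.png

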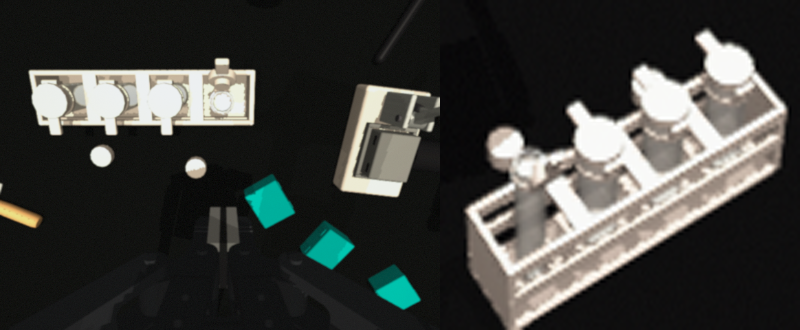

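The wrist view shows the slim cap folded back past upright, with its tab at (224,64), about 2.05 rad. The other three caps are shut. Next is the pump pose.

```bash
python3 - <<'E'
from h import *
imaging.grab_frame("wrist");imaging.grab_frame("top")
for cam in("wrist","top"):
  for n,z in dict(clamp_hinge=79,clamp_handle=178,cartridge=35,pump=0).items():
    print(cam,n,[(np.round(d["xy"]).tolist(),round(d["conf"],2),atz(cam,d["xy"],z).round()[:2].tolist()) for d in imaging.mark_of(cam,n)[:4]])
# block corners at z=35 seen in w5 (scale 640/440)
k=640/440
Q=np.array([atz("wrist",(u*k,v*k),35)[:2] for u,v in [(358,85),(334,189),(402,197)]]);print(Q.round(1),np.linalg.norm(np.diff(Q,axis=0),axis=1))
e=Q[0]-Q[1];a=np.arctan2(e[1],e[0]);X=np.array([np.cos(a),np.sin(a)]);print(np.degrees(a),(Q[0]+Q[1])/2-10.5*X+42*np.array([X[1],-X[0]]))
E
```

```text
wrist clamp_hinge [([602.0, 174.0], 0.62, [599.0, -206.0])]
wrist clamp_handle [([192.0, 140.0], 0.67, [567.0, 86.0])]
wrist cartridge [([564.0, 411.0], 0.72, [354.0, -301.0]), ([389.0, 286.0], 0.7, [453.0, -79.0]), ([468.0, 350.0], 0.67, [402.0, -176.0]), ([555.0, 217.0], 0.62, [553.0, -210.0])]
wrist pump [([537.0, 213.0], 0.63, [549.0, -211.0]), ([162.0, 186.0], 0.58, [491.0, 158.0]), ([156.0, 121.0], 0.48, [552.0, 169.0])]
top clamp_hinge [([419.0, 215.0], 0.8, [606.0, -201.0])]
top clamp_handle [([430.0, 201.0], 0.67, [631.0, -205.0])]
top cartridge [([461.0, 311.0], 0.8, [337.0, -318.0]), ([425.0, 239.0], 0.74, [542.0, -224.0]), ([378.0, 277.0], 0.62, [439.0, -89.0])]
top pump [([422.0, 238.0], 0.71, [545.0, -225.0]), ([422.0, 234.0], 0.63, [559.0, -224.0]), ([304.0, 161.0], 0.58, [780.0, 114.0])]
[[ 624.7 -149.6]
 [ 484.6 -167.1]
 [ 494.6 -264.6]] [141.22218918  98.03852616]
7.134286833239764 [ 549.43631774 -201.31587922]
```

Call:
step_arm(
  moves=[
    [[0,0,0.05],[0.1,0.2,0],-1],
    [[0,0,0.1],[0.25,0.4,0],-1],
    [[0,0,0.149],[0.4,0.6,0],-1],
    [[0,0,0.149],[0.5,0.75,0],-1],
    [[0,0,0.149],[0.6,0.9,0],-1],
    [[0,0,0.149],[0.6,0.9,0],-1],
    [[0,0,0.149],[0.6,0.9,0],-1],
  ],
)

```text
clock: 11.95
eef_pos: [683.9, -146.7, 276.5]
tcp_rot: [-3.141, 0.001, 0.109]
contact_force: [0.2, 0.2, -0.2]
opening: -0.003
grasp_force: 0.0
```

Call:
step_arm(
  moves=[
    [[0,0,0],[0.05,0.22,0],-1],
    [[0,0,0],[0.05,0.22,0.2],-1],
    [[0,0,0],[0.05,0.22,0.4],-1],
    [[0,0,0],[0.05,0.22,0.55],-1],
    [[0,0,0],[0.05,0.22,0.55],-1],
    [[0,0,0],[0.05,0.22,0.55],-1],
  ],
)

```text
clock: 12.55
eef_pos: [698.5, -188.2, 168.1]
tcp_rot: [-3.141, 0.0, 0.111]
contact_force: [0.1, -0.2, 0.5]
opening: -0.001
grasp_force: 0.0
```

```bash
python3 - <<'E'
from h import *
a=imaging.grab_frame("top")[170:270,380:480];b=imaging.grab_frame("scene")[240:340,150:270]
f=lambda i:cv2.resize(i,(400,400),interpolation=cv2.INTER_CUBIC)
cv2.imwrite("pics/p1.png",np.hstack([f(a),f(b)])[:,:,::-1])
s=telemetry.sense();e=s["eef_pos"];print(e,s["tcp_rot"]);print(proj("top",e)-[380,170],proj("scene",e))
E
```

```text
[ 699.98014796 -188.80737148  169.99110953] [ 3.14043754 -0.00317035  0.11052237]
[41.66744963  4.76597697] [216.46851318 305.74326517]
```

View pics/p1.png

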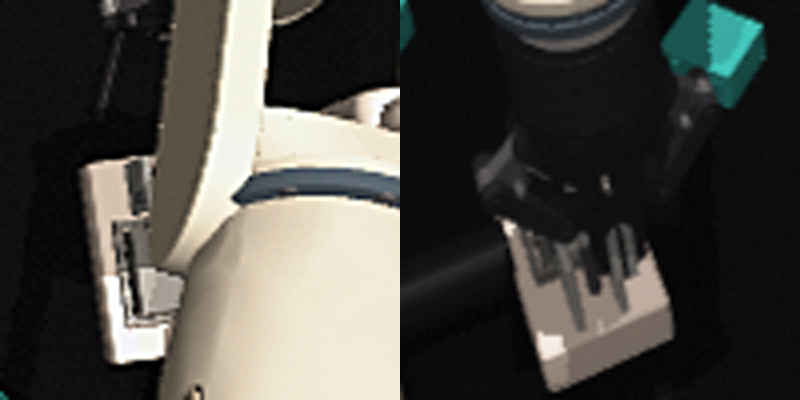

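Call:
step_arm(
  moves=[
    [[0,0,0],[-0.12,0.03,0],-1],
    [[0,0,0],[-0.24,0.03,0],-1],
    [[0,0,0],[-0.35,0.03,0],-1],
    [[0,0,0],[-0.45,0.03,0],-1],
    [[0,0,0],[-0.5,0.03,0],-1],
  ],
)

```text
clock: 13.15
eef_pos: [600.9, -206.4, 170.5]
tcp_rot: [3.139, -0.005, 0.11]
contact_force: [2.3, 0.1, 1.4]
opening: 0.001
grasp_force: 1.4
```

Call:
step_arm(
  moves=[
    [[0,0,0],[-0.1,0,0.02],-1],
    [[0,0,0],[-0.2,0,0.04],-1],
    [[0,0,0],[-0.28,0,0.06],-1],
    [[0,0,0],[-0.36,0,0.07],-1],
    [[0,0,0],[-0.42,0,0.07],-1],
    [[0,0,0],[-0.42,0,0.07],-1],
  ],
)

```text
clock: 13.75
eef_pos: [515.8, -215.3, 154.0]
tcp_rot: [3.141, -0.0, 0.11]
contact_force: [0.5, -0.2, 0.1]
opening: -0.0
grasp_force: 0.0
```

```bash
python3 - <<'E'
from h import *
imaging.grab_frame("scene");imaging.grab_frame("wrist")
for c in("scene","wrist"):print(c,[(d["xy"],d["conf"]) for d in imaging.mark_of(c,"clamp_handle")])
X=np.array([np.cos(.113),np.sin(.113)]);P=np.array([548,-207])
for j in(0.33,.95,1.2,1.9):
    a=.33-j;q=P+X*(50+105*np.sin(a));u=(*q,79+105*np.cos(a));print(j,proj("scene",u).round(),proj("wrist",u).round())
s=telemetry.sense();print(s["eef_pos"],s["contact_force"])
E
```

```text
scene [([189.7, 258.2], 0.68)]
wrist [([322.2, 294.1], 0.96)]
0.33 [198. 263.] [304.  89.]
0.95 [191. 250.] [310. 285.]
1.2 [190. 249.] [312. 312.]
1.9 [192. 263.] [316. 297.]
[ 517.6514669  -215.31091191  153.77532951] [0.67653884 0.19455448 0.38854334]
```

Call:
step_arm(
  moves=[
    [[0,0,0],[0,0,-0.2],-1],
    [[0,0,0],[0,0,-0.45],-1],
    [[0,0,0],[-0.1,0,-0.7],-1],
    [[0,0,0],[-0.3,0,-0.8],-1],
    [[0,0,0],[-0.5,0,-0.8],-1],
    [[0,0,0],[-0.5,0,-0.8],-1],
    [[0,0,0],[-0.5,0,-0.8],-1],
  ],
)

```text
clock: 14.65
eef_pos: [417.5, -226.4, 314.0]
tcp_rot: [3.141, -0.002, 0.109]
contact_force: [0.3, 0.0, -0.8]
opening: -0.0
grasp_force: 0.0
```

```bash
python3 - <<'E'
from h import *
b=imaging.grab_frame("scene")[215:345,150:400];a=imaging.grab_frame("wrist")
X=np.array([np.cos(.113),np.sin(.113)]);P=np.array([548,-207])
print([(d["xy"],d["conf"]) for d in imaging.mark_of("wrist","clamp_handle")])
for j in(1.2,1.7,1.9):
    t=.33-j;q=P+X*(50+105*np.sin(t));u=(*q,79+105*np.cos(t));print(j,proj("wrist",u).round())
cv2.imwrite("pics/fin.png",np.hstack([cv2.resize(a,(330,248)),cv2.resize(b,(470,248),interpolation=cv2.INTER_CUBIC)])[:,:,::-1])
E
```

```text
[([325.1, 106.1], 0.59)]
1.2 [317.  68.]
1.7 [318. 103.]
1.9 [319. 106.]
```

View pics/fin.png

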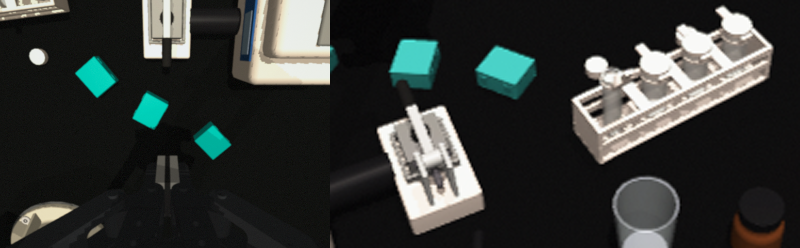

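The clamp arm lies level over the grey cartridge, with its handle at wrist pixel (325,106), where 1.9 rad predicts (319,106). The three wide caps are shut and the slim cap is back. The robot is clear, so I'm handing in.

```bash
python3 -c "
from rig import r
print(r.sign_off())"
```

```text
the job is handed in; nothing more can be done
None
```

I pressed the wide vial's cap fully shut, flicked the slim vial's cap back past upright, then swung the clamp down onto the cartridge; the job is handed in at about 15 s, and the sign-off gave no verdict.

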